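# Load two paint bottles evenly in a carry tote and lift it onto the tray

### The job

The hob is wanted, so clear the paints: stand the red and the blue bottle in the green carry tote, in diagonally opposite pockets with equal weight at each end so that it will hang level, lowering each one in rather than dropping it and without shoving or tipping the tote. Then lift the tote by its handle grip, keep it level, and set it down gently so that it stands flat on the floor of the wooden tray with both bottles still upright in their pockets. Leave the other craft things where they are.

Things in the scene. Friction and masses are not known exactly. Their poses are not given: they have to be found in the camera images.
- tote: Green plastic carry tote, open-topped, loose, about 0.28 kg, empty at the start; a light sideways push slides it. Base 288 x 160 mm, rim 305 x 177 mm, walls 81 mm high; long side along its x. Origin: centre of its underside; z up. A lengthwise and a cross wall (along x and along y, 4 mm thick, 64 mm high) make four equal open pockets. A wire handle stands fixed over the middle.
- tote_handle (a point): Centre of the tote's handle grip, 210 mm above its underside; the tote's axes. A straight round wooden grip along the tote's y, 90 mm long, 22 mm diameter at mid-length, that rolls freely on the wire arch (6 mm) rising in the plane x = 0 from the middle of each long side (y = +/-90 mm). Held by the grip the tote swings about it, so it tips end-down if one end is heavier.
- tote_in (a point): Centre of the tote's inner floor (top of its 4 mm floor), under the crossing of the two walls; the tote's axes. The four pockets lie round it, their centres at x = +/-72 mm, y = +/-39 mm from here; each measures 139 mm (x) by 76 mm (y) at the floor and slightly more above, so a bottle stands in it with some play.
- red_paint: Closed red plastic squeeze bottle of poster paint, standing loose, about 0.23 kg. Round: body 52 mm diameter up to 100 mm, sloping shoulder to 116 mm, then a white cylindrical cap 36 mm diameter from 116 mm to the top at 154 mm. Origin: centre of its underside; z up along the bottle. Can be gripped across the cap or the body.
- blue_paint: Closed blue plastic squeeze bottle of poster paint, the same shape, size and weight as the red one (white 36 mm cap from 116 to 154 mm, body 52 mm diameter). Origin: centre of its underside; z up.
- tray: Wooden serving tray, fixed, 380 mm (its x) by 270 mm (its y). Origin: centre of its underside; z up. Floor top 10 mm above the worktop; rims along the long sides 26 mm high; end walls with hand-holes 53 mm high. Flat inside 358 x 250 mm: the tote stands in it with its long side along the tray's x, either way round.
- tumbler: Bystander: glass tumbler, 76 mm wide, 115 mm high, holding wooden dowels that reach about 175 mm up; loose. Origin: centre of its underside.
- sharpener: Bystander: yellow plastic sharpener, 60 x 42 x 44 mm, loose, standing between the two bottles. Origin: centre of its underside.
- dish: Bystander: grey ceramic dish, 110 mm wide, 34 mm high, loose. Origin: centre of its underside.
- punch: Bystander: aluminium craft punch with a spring lever, 130 x 50 mm base, about 115 mm high, loose. Origin: centre of its underside.

How it is judged:
By the outcome, as a careful person would: the job done as asked, in the order asked, and still so for the second after the job is handed in, with the robot touching nothing.
It also fails if it takes over 72 s, if anything falls off the work surface, if the arm or the gripper's body presses on something with over 40 N, if the wrist force passes 120 N, or if a joint passes its speed limit or range.

### The arm

A 7-joint arm with a two-finger parallel gripper is mounted at the origin on the work surface. World frame = base frame: x ahead of the robot, y to its left, z up, the work surface at z = 0. Lengths are in m, angles in rad, forces in N, time in s.
With the tool pointing down it reaches from about 0.4 to 0.75 m from the base axis. Payload 19.5 kg.
Tool frame: the origin (TCP) lies between the finger pads; the fingertips stand 14 mm ahead of it and the grasp point (between the pads) lies 5 mm behind it; z points along the fingers, y is the direction in which the jaws open and shut (so a half turn about z gives the same grasp; the last joint's range is limited). The gripper opens to 85 mm and grips with 20 to 120 N. Pads are 22 mm wide; open, the fingers measure 114 mm over their backs; the gripper's body (76 mm by 85 mm) begins 54 mm behind the grasp point. The pads swing forward as they close: fully open they stand 13 mm farther back than shut.
Start: joints at [-0.042, 0.707, -0.028, 1.485, 0.022, 0.951, -0.075], TCP at [0.575, 0, 0.245] pointing down, gripper open.
Joint ranges: [-2.71, 2.71], [-0.32, 2.16], [-1.57, 1.52], [0, 2.45], [-1.46, 4.6], [0, 2.02], [-2.83, 2.83]. Speed limits (rad/s): [1.89, 1.89, 2.57, 2.57, 3.01, 3.01, 3.01].

### API

Orientations are given as a unit quaternion [x, y, z, w].
In Python, from rig import * gives the robot as it stands. The module is installed in compiled form; this text tells all that it offers.
- The arm moves only by the shell command python3 -m jog 'ROWS' [OPENING] [FORCE]. ROWS is JSON, a list of rows, each a list of 2 entries, a list of its own where there are three numbers: the shift along the tool's x, y, z in mm, then the turn about the tool's z in degrees. A call has 1 to 8 rows; each row is the pose to reach, as a shift and turn from the pose commanded when the call began, along the tool's axes at that moment; what a row does not reach only later rows make up. A row lasts 1/8 s, in which the tool goes at most 62.5 mm and 10.7 degrees, less where a joint would pass 70% of its speed; a pose out of reach is approached as far as the arm can. A call with a gripper value outside its range is refused whole. OPENING is the finger opening in mm, from 0 to 85.4, set as the call begins (- or left out, the last holds). The fingers move at their own pace and stop on an object; FORCE is the grip in N (left out, the last holds). Time passes only in rows, so rows that repeat a pose let the fingers close. It gives the time, the measured TCP pose, the force and the opening at its end, in the units of the state.
- get_state(): the state, without advancing time (a new reading comes with each control period).
- camera(name): name is "scene" or "side" or "wrist"; returns the picture (480x640x3 uint8, red, green, blue); there is no depth.
- calibration(name): a dict with "camera_matrix" (3x3 intrinsics, pixels), "k1" (the pictures are not rectified: a ray, as slopes to the right and down, at radius r is drawn at 1 + k1 r^2 times it, then the intrinsics apply), "extrinsics" (4x4, takes a point from world to camera coordinates). Camera axes: x right, y down, z forward; pixel columns grow to the right and rows downward; lengths in m; the calibration is good to about 2 mm. A picture is of the moment at which its call begins: read the wrist's pose just before it. calibration takes no time and is no camera call; for the wrist camera it gives the pose at the moment of the call.
- sign_off(): hands the job in, once; it reports no verdict.
The state is a dict: "time": time; "qpos": joint angles; "dq": joint speeds; "effort": joint torques, N m; "tool_pos": TCP position; "orientation": TCP orientation; "contact_force": force on the tool from outside, world axes, zero at the start; "ft_torque": the same for the moment, N m; "opening": opening from 0.0 (shut) to 1.0 (fully open).
Only numpy, scipy, OpenCV 4.12 (cv2) and the standard library are available. Lean on these libraries where they do the work, as an engineer would, in place of code of your own. Each camera call takes 0.05 s, during which the arm holds its last target. There are 200 camera calls.

## Working session

There is one attempt and no reset: what is moved stays moved. The work goes in short steps, Python scripts to look and compute and a shell command to move; the robot and the scene stay as the last step left them, time stands still between calls to the robot, and variables do not carry over. Pictures are saved under pics/ and viewed, about 8 in all and at most 12, crops included, and the job is handed in when it is done.

```bash
mkdir -p pics
cat > h.py <<'E'
from rig import *
import numpy as np, cv2
from scipy.spatial.transform import Rotation as R
def ray(cal,uv):
    K=np.array(cal["camera_matrix"]);E=np.array(cal["extrinsics"]);k=cal["k1"]
    d=np.array([(uv[0]-K[0,2])/K[0,0],(uv[1]-K[1,2])/K[1,1]]);x=d.copy()
    for _ in range(20): x=d/(1+k*(x@x))
    r=E[:3,:3].T@np.array([x[0],x[1],1]); return -E[:3,:3].T@E[:3,3],r
def onz(cal,uv,z):
    o,r=ray(cal,uv); return o+r*(z-o[2])/r[2]
def proj(cal,p):
    K=np.array(cal["camera_matrix"]);E=np.array(cal["extrinsics"]);c=E[:3,:3]@np.array(p)+E[:3,3]
    x=c[:2]/c[2];x=x*(1+cal["k1"]*(x@x));return K[[0,1],[0,1]]*x+K[:2,2]
def snap(n,f):
    im=camera(n);cv2.imwrite(f"pics/{f}.png",im[:,:,::-1]);return im
def tool(p):  # world point -> shift in mm in tool axes, from measured TCP
    s=get_state();return R.from_quat(s["orientation"]).inv().apply(np.array(p)-s["tool_pos"])*1000
E
python3 - <<'E'
from h import *
s=get_state();print({k:np.round(v,3) for k,v in s.items()})
print(R.from_quat(s["orientation"]).as_matrix().round(3))
for n in("scene","side","wrist"):
    c=calibration(n);snap(n,n+"0");E=np.array(c["extrinsics"]);print(n,c["k1"],(-E[:3,:3].T@E[:3,3]).round(3),E[2,:3].round(3))
E
```

```text
{'time': np.float64(0.0), 'qpos': array([-0.042,  0.707, -0.028,  1.485,  0.022,  0.951, -0.075]), 'dq': array([-0.001, -0.   ,  0.001,  0.   ,  0.001, -0.   ,  0.001]), 'effort': array([-3.0000e-03, -8.8321e+01,  1.2330e+00, -2.3617e+01,  1.7000e-02,
        6.0000e-03, -0.0000e+00]), 'tool_pos': array([0.575, 0.   , 0.245]), 'orientation': array([ 0.707,  0.707, -0.   , -0.   ]), 'contact_force': array([ 0.168,  0.5  , -0.762]), 'ft_torque': array([-0.008,  0.024,  0.026]), 'opening': np.float64(1.002)}
[[-0.     1.    -0.001]
 [ 1.     0.    -0.   ]
 [-0.    -0.001 -1.   ]]
scene -0.06150792891490595 [ 1.113 -0.359  0.906] [-0.502  0.351 -0.79 ]
side -0.10835413671111195 [0.323 0.436 0.703] [ 0.376 -0.565 -0.735]
wrist -0.055248831240902734 [0.575 0.075 0.373] [-0.    -0.292 -0.956]
```

View pics/scene0.png

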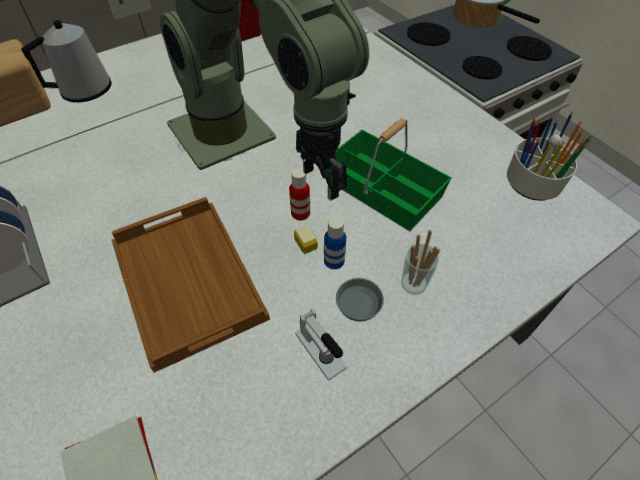

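View pics/side0.png

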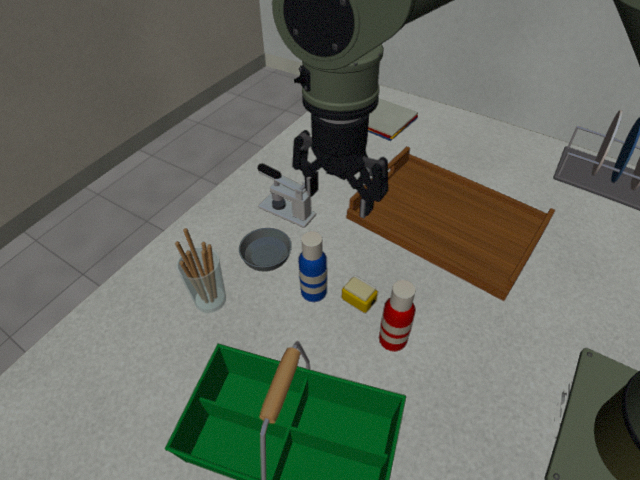

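```bash
cat > m.py <<'E'
from h import *
import sys
def tri(a,b):
    (o,r),(p,q)=a,b;r=r/np.linalg.norm(r);q=q/np.linalg.norm(q)
    s=np.linalg.lstsq(np.c_[r,-q],p-o,rcond=None)[0];x,y=o+r*s[0],p+q*s[1];return (x+y)/2,np.linalg.norm(x-y)
def mask(im,c):
    h=cv2.cvtColor(im,cv2.COLOR_RGB2HSV);H,S,V=[h[:,:,i].astype(int) for i in range(3)]
    m={"red":((H<6)|(H>174))&(S>170)&(V>60),"blue":(H>100)&(H<125)&(S>150)&(V>50),"green":(H>50)&(H<80)&(S>150),
       "wood":(H>5)&(H<20)&(S>110)&(V>50)}[c]
    return m.astype(np.uint8)
def blob(im,c,box):
    m=mask(im,c);k=np.zeros_like(m);x0,y0,x1,y1=box;k[y0:y1,x0:x1]=m[y0:y1,x0:x1]
    n,l,st,_=cv2.connectedComponentsWithStats(k);k[np.isin(l,[i for i in range(n) if st[i,4]<40])]=0
    return cv2.convexHull(np.argwhere(k)[:,::-1].astype(np.int32))
def quad(h,n=4):
    e=1
    while len(a:=cv2.approxPolyDP(h,e,True))>n: e+=.5
    return a[:,0]
E
python3 - <<'E'
from m import *
S,D=calibration("scene"),calibration("side")
a=cv2.imread("pics/scene0.png")[:,:,::-1].copy();b=cv2.imread("pics/side0.png")[:,:,::-1].copy()
def cen(h):
    M=cv2.moments(h);return M["m10"]/M["m00"],M["m01"]/M["m00"]
for c in("red","blue"):
    h=blob(a,c,(270,160,360,290));g=blob(b,c,(280,230,430,370))
    p,e=tri(ray(S,cen(h)),ray(D,cen(g)));print(c,cv2.boundingRect(h),cv2.boundingRect(g),p.round(4),e.round(4))
    for cal,n in((S,"S"),(D,"D")): print(n,[proj(cal,(p[0],p[1],z)).round(0) for z in(0,.154)])
for n,im,cal,bx in(("S",a,S,(320,110,470,240)),("D",b,D,(140,320,430,480))):
    for v in quad(blob(im,"green",bx),6): print(n,"tote",v,onz(cal,v,.081)[:2].round(4),onz(cal,v,0)[:2].round(4))
for n,im,cal,bx in(("S",a,S,(90,180,280,380)),("D",b,D,(340,140,580,310))):
    for v in quad(blob(im,"wood",bx),7): print(n,"tray",v,onz(cal,v,.053)[:2].round(4),onz(cal,v,.0)[:2].round(4))
cv2.imwrite("pics/crop1.png",np.hstack([cv2.resize(a[115:240,320:460,::-1],None,fx=2.8,fy=2.8),cv2.resize(a[190:370,100:280,::-1],(350,350))]))
E
```

```text
red (290, 183, 20, 37) (380, 299, 35, 52) [0.4382 0.0279 0.0505] 0.0001
S [array([300., 213.]), array([298., 172.])]
D [array([393., 339.]), array([404., 288.])]
blue (324, 232, 22, 37) (299, 253, 27, 48) [0.6174 0.0144 0.0502] 0.0006
S [array([334., 261.]), array([336., 222.])]
D [array([313., 291.]), array([311., 238.])]
S tote [450 178] [0.6133 0.3921] [0.5643 0.4659]
S tote [441 196] [0.6482 0.3261] [0.6025 0.3934]
S tote [408 229] [0.6839 0.1833] [0.6417 0.2366]
S tote [343 189] [0.4894 0.1294] [0.4282 0.1774]
S tote [335 151] [0.3578 0.1959] [0.2836 0.2504]
S tote [363 130] [0.3273 0.3172] [0.2502 0.3836]
D tote [405 396] [0.3666 0.1508] [0.3722 0.1138]
D tote [388 479] [0.3347 0.2667] [0.3362 0.2447]
D tote [236 479] [0.5029 0.3739] [0.5263 0.3659]
D tote [186 461] [0.5743 0.3939] [0.607  0.3885]
D tote [165 448] [0.6108 0.3976] [0.6483 0.3926]
D tote [218 344] [0.656 0.231] [0.6994 0.2043]
S tray [269 318] [ 0.6907 -0.2073] [ 0.6645 -0.1979]
S tray [154 371] [ 0.6664 -0.4579] [ 0.6387 -0.464 ]
S tray [150 366] [ 0.6521 -0.4609] [ 0.6235 -0.4672]
S tray [112 240] [ 0.2948 -0.4251] [ 0.2439 -0.4292]
S tray [112 232] [ 0.27   -0.4173] [ 0.2176 -0.4209]
S tray [206 198] [ 0.2958 -0.173 ] [ 0.245  -0.1614]
S tray [211 203] [ 0.3193 -0.1695] [ 0.2699 -0.1577]
D tray [554 210] [ 0.2655 -0.4131] [ 0.2608 -0.4823]
D tray [504 299] [ 0.2929 -0.1201] [ 0.2905 -0.1654]
D tray [486 291] [ 0.3272 -0.1202] [ 0.3276 -0.1655]
D tray [347 217] [ 0.6404 -0.1531] [ 0.6662 -0.2011]
D tray [350 199] [ 0.6631 -0.2055] [ 0.6908 -0.2578]
D tray [406 147] [ 0.6405 -0.4488] [ 0.6664 -0.5209]
```

View pics/wrist0.png

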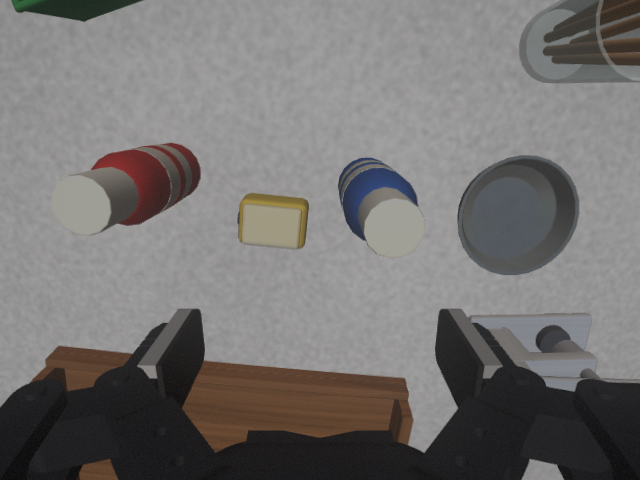

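Run:
```python
from m import *
S,D,W=map(calibration,("scene","side","wrist"))
for n,p in(("red",(82,205)),("blue",(395,227))): print(n,onz(W,p,.154).round(4))
print("tumbler",onz(S,(415,288),0),onz(D,(207,303),0)); print("dowel top",onz(S,(432,236),.17),onz(D,(182,245),.17))
c=np.array([.4905,.2735])
def rot(a): a=np.radians(a);return np.array([[np.cos(a),-np.sin(a)],[np.sin(a),np.cos(a)]])
for s in(-.045,0,.045):
    g=np.r_[c+rot(15.4)@[0,s],.21];print("grip",s,proj(S,g).round(1),proj(D,g).round(1))
# wooden grip blob in both views
for n,bx,cal in(("scene",(370,110,420,150),S),("side",(250,335,305,430),D)):
    im=cv2.imread(f"pics/{n}0.png")[:,:,::-1].copy();h=blob(im,"wood",bx);r=cv2.minAreaRect(h);print(n,r)
for x,y in((-.072,-.039),(.072,.039)): print(c+rot(15.4)@[x,y])
t=np.array([.466,-.312])
for n,cal in(("S",S),("D",D)):
    print(n,[proj(cal,np.r_[t+rot(-5.3)@[a*.19,b*.135],0]).round(0) for a in(1,-1) for b in(1,-1)])
```

```text
red [0.4406 0.0285 0.154 ]
blue [0.6178 0.0155 0.154 ]
tumbler [0.78942797 0.13204544 0.        ] [0.77719811 0.14757109 0.        ]
dowel top [0.77318657 0.15523364 0.17      ] [0.7819779  0.15286842 0.17      ]
grip -0.045 [382.1 138.9] [292.2 350.4]
grip 0 [392.8 130. ] [279.6 382.8]
grip 0.045 [403.  121.5] [265.8 418.3]
scene ((392.2846984863281, 129.9034423828125), (7.5284929275512695, 29.973255157470703), 50.71058654785156)
side ((280.1354064941406, 384.5804138183594), (17.138530731201172, 77.09749603271484), 21.250505447387695)
[0.43144182 0.21678024]
[0.54955818 0.33021976]
S [array([271., 318.]), array([155., 373.]), array([213., 208.]), array([115., 245.])]
D [array([345., 218.]), array([405., 161.]), array([504., 301.]), array([548., 223.])]
```

```bash
python3 -m jog '[[[7,-34,0],-10.5],[[14,-68,0],-21],[[21,-102,0],-31.5],[[28,-136,0],-42],[[28,-136,0],-52.5],[[28,-136,0],-63],[[28,-136,0],-73.5],[[28,-136,0],-84]]' 70 40
python3 - <<'E'
from h import *
s=get_state();print(R.from_quat(s["orientation"]).as_matrix().round(3),s["qpos"],tool((.4394,.0282,.134)))
E
```

```text
time: 1.15
tool_pos: [0.4389, 0.028, 0.2452]
orientation: [0.049, 0.999, -0.0, -0.0]
contact_force: [-0.4, -0.4, -0.1]
opening: 0.823
[[-0.995  0.099 -0.   ]
 [ 0.099  0.995 -0.   ]
 [ 0.    -0.    -1.   ]] [ 0.15491994  0.54312481 -0.47959117  1.93942946  0.36005909  0.74357119
  0.93768486] [ -0.45418385   0.30431868 111.23854565]
```

```bash
python3 -m jog '[[[0,0,25],-10.5],[[0,0,50],-21.5],[[0,0,70],-21.5],[[0,0,90],-21.5],[[0,0,105],-21.5],[[0,0,111],-21.5],[[0,0,111],-21.5]]'; python3 -m jog '[[[0,0,0],0],[[0,0,0],0],[[0,0,0],0],[[0,0,0],0],[[0,0,0],0],[[0,0,0],0]]' 20 40
```

```text
time: 2.02
tool_pos: [0.4389, 0.0281, 0.1343]
orientation: [-0.135, 0.991, -0.0, -0.0]
contact_force: [0.0, -0.3, 0.0]
opening: 0.823
time: 2.78
tool_pos: [0.4393, 0.0279, 0.1348]
orientation: [-0.135, 0.991, -0.0, 0.0]
contact_force: [0.1, -0.9, 8.1]
opening: 0.414
```

```bash
python3 -m jog '[[[0,0,-15],0],[[0,0,-40],0],[[0,0,-75],0],[[0,0,-105],0],[[0,0,-115],0]]'; python3 -m jog '[[[-5,22,0],0],[[-12,54,0],0],[[-20,86,0],0],[[-28,122,0],0],[[-36,154,0],0],[[-41,176,0],0],[[-43,184,0],0],[[-43,184,0],0]]'
python3 - <<'E'
from h import *
a=snap("scene","s1");b=snap("side","d1")
cv2.imwrite("pics/v1.png",np.hstack([cv2.resize(a[80:250,290:470,::-1],(400,378)),cv2.resize(b[260:480,150:430,::-1],(400,378))]))
print(tool((.4314,.2168,.139)),get_state()["opening"])
E
```

```text
time: 3.4
tool_pos: [0.4392, 0.0279, 0.2505]
orientation: [-0.135, 0.991, -0.0, 0.001]
contact_force: [1.0, -1.3, -3.4]
opening: 0.41
time: 4.4
tool_pos: [0.4312, 0.2165, 0.2488]
orientation: [-0.135, 0.991, -0.0, -0.0]
contact_force: [0.0, -0.5, -1.3]
opening: 0.412
[ -0.32249816   1.05083045 110.03926336] 0.4060132033615869
```

View pics/v1.png

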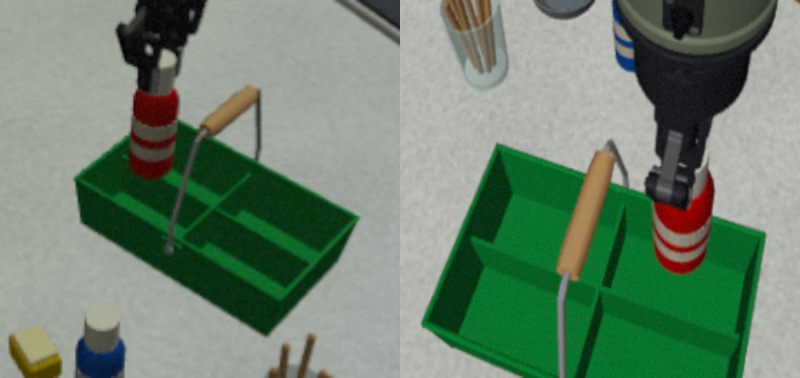

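The red bottle hangs upright over the near-robot, -y pocket, clear of the handle; I'll lower it.

```bash
python3 -m jog '[[[0,1,15],0],[[0,1,40],0],[[0,1,65],0],[[0,1,85],0],[[0,1,97],0],[[0,1,103],0],[[0,1,106],0],[[0,1,106],0]]'; python3 -m jog '[[[0,0,1],0],[[0,0,2],0],[[0,0,3],0],[[0,0,4],0],[[0,0,4],0]]'
```

```text
time: 5.5
tool_pos: [0.4311, 0.2178, 0.1435]
orientation: [-0.135, 0.991, 0.0, 0.0]
contact_force: [0.3, -0.6, -1.4]
opening: 0.408
time: 6.12
tool_pos: [0.431, 0.2178, 0.1392]
orientation: [-0.135, 0.991, -0.0, -0.0]
contact_force: [0.5, 0.3, -2.3]
opening: 0.411
```

```bash
python3 -m jog '[[[0,0,0.5],0],[[0,0,1],0],[[0,0,1],0]]';python3 -m jog '[[[0,0,0.5],0],[[0,0,1],0],[[0,0,1],0]]'
```

```text
time: 6.5
tool_pos: [0.4312, 0.2179, 0.1388]
orientation: [-0.135, 0.991, 0.0, 0.0]
contact_force: [-0.6, -1.9, 12.0]
opening: 0.409
time: 6.88
tool_pos: [0.4315, 0.218, 0.1387]
orientation: [-0.135, 0.991, 0.0, 0.001]
contact_force: [-3.8, -5.0, 35.3]
opening: 0.411
```

```bash
python3 -m jog '[[[0,0,-0.7],0],[[0,0,-1.3],0],[[0,0,-1.3],0]]';python3 -m jog '[[[0,0,0],0],[[0,0,0],0],[[0,0,0],0],[[0,0,0],0]]' 60; python3 -m jog '[[[0,0,-10],0],[[0,0,-40],0],[[0,0,-80],0],[[0,0,-110],0],[[0,0,-120],0],[[0,0,-120],0]]'
python3 - <<'E'
from h import *
a=snap("scene","s2");b=snap("side","d2")
cv2.imwrite("pics/v2.png",np.hstack([cv2.resize(a[80:250,290:470,::-1],(400,378)),cv2.resize(b[260:480,150:430,::-1],(400,378))]))
print(get_state()["qpos"])
E
```

```text
time: 7.25
tool_pos: [0.4312, 0.2179, 0.1388]
orientation: [-0.135, 0.991, 0.0, 0.0]
contact_force: [0.1, -1.7, 8.4]
opening: 0.411
time: 7.75
tool_pos: [0.4309, 0.2178, 0.1385]
orientation: [-0.135, 0.991, 0.0, -0.0]
contact_force: [-0.2, 0.2, -1.5]
opening: 0.698
time: 8.5
tool_pos: [0.431, 0.2177, 0.2587]
orientation: [-0.135, 0.991, 0.0, 0.0]
contact_force: [0.0, 0.6, -0.9]
opening: 0.703
[-0.2002542   0.59974884 -0.58194914  1.77957957  0.41131529  0.88733442
  0.87435317]
```

View pics/v2.png

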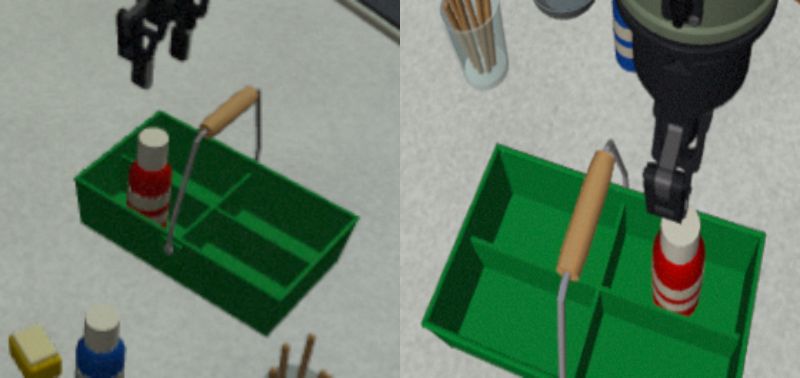

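Red stands upright in its pocket, and the tote hasn't visibly moved. Now the blue one.

```bash
python3 -m jog '[[[-20,-40,0],10.5],[[-45,-90,0],21],[[-70,-140,0],31.5],[[-95,-185,0],42],[[-115,-225,0],52.5],[[-126,-245,0],63],[[-126,-245,0],73.5],[[-126,-245,0],84]]' 70; python3 -m jog '[[[0,0,0],10.5],[[0,0,0],21],[[0,0,0],31.5],[[0,0,0],42],[[0,0,0],52.5],[[0,0,0],63],[[0,0,0],73.5],[[0,0,0],84]]';python3 -m jog '[[[0,0,0],10],[[0,0,0],12],[[0,0,0],12]]'
python3 - <<'E'
from h import *
s=get_state();print(s["qpos"],tool((.6176,.015,.1345)),R.from_quat(s["orientation"]).as_matrix().round(3))
E
```

```text
time: 9.6
tool_pos: [0.6176, 0.0152, 0.2571]
orientation: [0.565, 0.825, -0.001, -0.001]
contact_force: [0.5, 1.3, -0.1]
opening: 0.82
time: 10.6
tool_pos: [0.6176, 0.0154, 0.2574]
orientation: [0.972, 0.235, -0.001, 0.0]
contact_force: [0.3, 0.0, 0.6]
opening: 0.822
time: 10.98
tool_pos: [0.6177, 0.0154, 0.258]
orientation: [0.991, 0.136, -0.001, 0.0]
contact_force: [-0.1, -0.1, -0.8]
opening: 0.817
[-0.21420382  0.78615491  0.31044401  1.29674456 -0.24494628  1.09660994
 -1.174573  ] [-1.00056644e-01  3.59908892e-01  1.23498079e+02] [[ 0.963  0.27  -0.001]
 [ 0.27  -0.963 -0.   ]
 [-0.001  0.    -1.   ]]
```

```bash
python3 -m jog '[[[0,0,25],0],[[0,0,55],0],[[0,0,85],0],[[0,0,108],0],[[0,0,119],0],[[0,0,123],0],[[0,0,123],0]]'; python3 -m jog '[[[0,0,0],0],[[0,0,0],0],[[0,0,0],0],[[0,0,0],0],[[0,0,0],0],[[0,0,0],0]]' 20 40;  python3 -m jog '[[[0,0,-15],0],[[0,0,-40],0],[[0,0,-75],0],[[0,0,-105],0],[[0,0,-116],0],[[0,0,-116],0]]'
python3 - <<'E'
from h import *
s=get_state();print(tool((.5495,.3302,s["tool_pos"][2])))
E
```

```text
time: 11.85
tool_pos: [0.6181, 0.0153, 0.136]
orientation: [0.991, 0.135, 0.0, 0.0]
contact_force: [0.2, 0.3, 0.4]
opening: 0.823
time: 12.6
tool_pos: [0.6182, 0.0152, 0.1362]
orientation: [0.991, 0.135, 0.001, 0.0]
contact_force: [-0.4, -1.3, 7.2]
opening: 0.408
time: 13.35
tool_pos: [0.6178, 0.0154, 0.2517]
orientation: [0.991, 0.135, 0.0, -0.0]
contact_force: [-0.1, -0.6, -3.2]
opening: 0.412
[ 1.83032792e+01 -3.21610094e+02  2.85287938e-02]
```

```bash
python3 -m jog '[[[5,-22,0],0],[[12,-65,0],0],[[18,-115,0],0],[[18,-170,0],0],[[18,-225,0],0],[[18,-275,0],0],[[18,-308,0],0],[[18,-322,0],0]]';python3 -m jog '[[[0,0,0],0],[[0,0,15],0],[[0,0,40],0],[[0,0,65],0],[[0,0,85],0],[[0,0,98],0],[[0,0,104],0],[[0,0,104],0]]'
python3 - <<'E'
from h import *
a=snap("scene","s3");b=snap("side","d3")
cv2.imwrite("pics/v3.png",np.hstack([cv2.resize(a[80:250,290:470,::-1],(400,378)),cv2.resize(b[260:480,150:430,::-1],(400,378))]))
print(tool((.5495,.3302,.1402)))
E
```

```text
time: 14.35
tool_pos: [0.548, 0.3321, 0.2501]
orientation: [0.991, 0.136, -0.001, 0.0]
contact_force: [0.6, -0.1, -1.9]
opening: 0.408
time: 15.35
tool_pos: [0.5493, 0.3302, 0.1475]
orientation: [0.991, 0.135, -0.0, 0.0]
contact_force: [0.2, 0.1, -1.0]
opening: 0.41
[-7.41204739e-04  2.93723322e-01  7.94800691e+00]
```

View pics/v3.png

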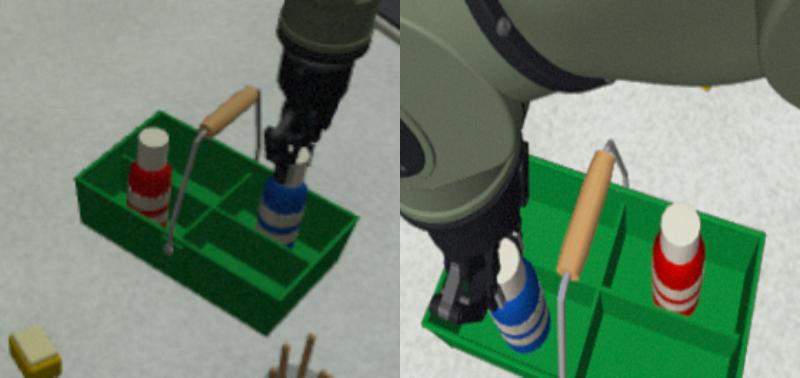

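The blue bottle is inside the diagonally opposite pocket, a few mm above the floor. I'll set it down in small steps.

```bash
python3 -m jog '[[[0,0,2],0],[[0,0,4],0],[[0,0,6],0],[[0,0,6.5],0],[[0,0,6.5],0]]'; python3 -m jog '[[[0,0,0.4],0],[[0,0,0.8],0],[[0,0,0.8],0]]'
```

```text
time: 16.08
tool_pos: [0.5492, 0.3305, 0.141]
orientation: [0.991, 0.135, -0.0, 0.0]
contact_force: [0.6, -0.3, -1.7]
opening: 0.411
time: 16.45
tool_pos: [0.5492, 0.3305, 0.1403]
orientation: [0.991, 0.135, -0.0, -0.0]
contact_force: [0.2, 0.7, -1.7]
opening: 0.407
```

```bash
python3 -m jog '[[[0,0,0.3],0],[[0,0,0.6],0],[[0,0,0.6],0]]'
```

```text
time: 16.82
tool_pos: [0.5494, 0.3305, 0.1401]
orientation: [0.991, 0.135, 0.0, -0.0]
contact_force: [0.5, -1.0, 5.7]
opening: 0.412
```

```bash
python3 -m jog '[[[0,0,0],0],[[0,0,0],0],[[0,0,0],0],[[0,0,0],0]]' 60; python3 -m jog '[[[0,0,-10],0],[[0,0,-40],0],[[0,0,-80],0],[[0,0,-125],0],[[0,0,-150],0],[[0,0,-150],0]]'
python3 - <<'E'
from m import *
S,D=map(calibration,("scene","side"))
a=snap("scene","s4");b=snap("side","d4")
G=[]
for im,bx,cal in((a,(370,110,420,150),S),(b,(250,335,305,430),D)):
    r=cv2.minAreaRect(blob(im,"wood",bx));print(r);G.append(ray(cal,r[0]))
print(tri(*G))
print(tool((.4905,.2735,.28)),get_state()["qpos"])
E
```

```text
time: 17.32
tool_pos: [0.5491, 0.3305, 0.1396]
orientation: [0.991, 0.135, -0.0, -0.0]
contact_force: [0.2, 0.4, 0.0]
opening: 0.701
time: 18.08
tool_pos: [0.5496, 0.3305, 0.292]
orientation: [0.991, 0.135, 0.002, -0.001]
contact_force: [-0.1, 0.2, -0.3]
opening: 0.702
((392.2747802734375, 130.00245666503906), (7.6692118644714355, 29.832534790039062), 50.710594177246094)
((280.1354064941406, 384.5804138183594), (17.138530731201172, 77.09749603271484), 21.250505447387695)
(array([0.48882299, 0.27418223, 0.20853619]), np.float64(0.0009638468127368559))
[-71.57206527  39.17723815   9.57610532] [-0.74029495  0.80850032  0.37304284  1.13983533 -0.28238933  1.24177834
 -1.68310767]
```

```bash
python3 -m jog '[[[-18,10,0],-10.5],[[-36,20,0],-21],[[-54,30,0],-31.5],[[-72,39,0],-42],[[-72,39,0],-52.5],[[-72,39,0],-63],[[-72,39,0],-73.5],[[-72,39,0],-84]]' 60; python3 -m jog '[[[0,0,0],-6.1],[[0,0,0],-6.1],[[0,0,0],-6.1]]'
python3 - <<'E'
from h import *
a=snap("wrist","w5");b=snap("side","d5")
cv2.imwrite("pics/v5.png",np.hstack([cv2.resize(a[:,:,::-1],(400,300)),cv2.resize(b[260:480,150:443,::-1],(400,300))]))
s=get_state();print(s["qpos"],tool((.4900,.2737,.207)),R.from_quat(s["orientation"]).as_matrix().round(3))
E
```

```text
time: 19.18
tool_pos: [0.4899, 0.2735, 0.2889]
orientation: [0.644, 0.765, -0.001, -0.0]
contact_force: [-0.4, -0.5, -0.1]
opening: 0.701
time: 19.55
tool_pos: [0.4901, 0.2736, 0.2894]
orientation: [0.606, 0.796, -0.0, -0.0]
contact_force: [-1.3, -0.1, 0.9]
opening: 0.705
[-0.52467744  0.63826393 -0.08067666  1.46143651  0.05552581  1.04455703
 -0.34674961] [ 6.26978328e-02 -5.82147213e-02  8.24801693e+01] [[-0.267  0.964 -0.   ]
 [ 0.964  0.267 -0.   ]
 [-0.    -0.    -1.   ]]
```

View pics/v5.png

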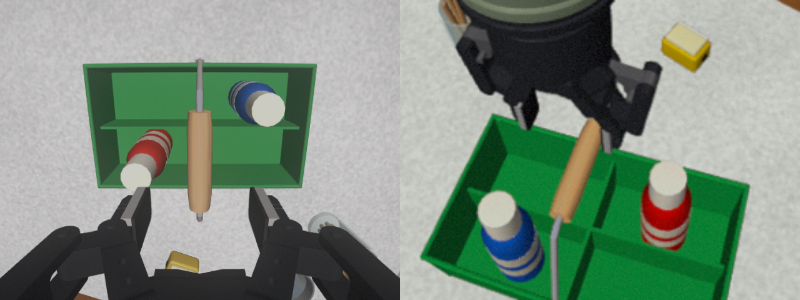

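```bash
python3 -m jog '[[[0,0,15],0],[[0,0,38],0],[[0,0,60],0],[[0,0,76],0],[[0,0,84],0],[[0,0,84],0]]'; python3 -m jog '[[[0,0,0],0],[[0,0,0],0],[[0,0,0],0],[[0,0,0],0],[[0,0,0],0],[[0,0,0],0]]' 5 70;  python3 -m jog '[[[0,0,-1],0],[[0,0,-2],0],[[0,0,-4],0],[[0,0,-7],0],[[0,0,-11],0],[[0,0,-15],0],[[0,0,-18],0],[[0,0,-20],0]]'
python3 - <<'E'
from h import *
a=snap("scene","s6");b=snap("side","d6")
cv2.imwrite("pics/v6.png",np.hstack([cv2.resize(a[80:250,290:470,::-1],(400,378)),cv2.resize(b[260:480,150:430,::-1],(400,378))]))
E
```

```text
time: 20.4
tool_pos: [0.4901, 0.2736, 0.2056]
orientation: [0.605, 0.796, -0.0, -0.0]
contact_force: [0.3, 0.0, 0.1]
opening: 0.703
time: 21.15
tool_pos: [0.49, 0.2736, 0.2062]
orientation: [0.605, 0.797, 0.0, -0.0]
contact_force: [-3.8, -1.6, 6.9]
opening: 0.236
time: 22.15
tool_pos: [0.4902, 0.2736, 0.2259]
orientation: [0.605, 0.797, 0.0, -0.0]
contact_force: [-0.3, 0.4, -7.1]
opening: 0.231
```

View pics/v6.png

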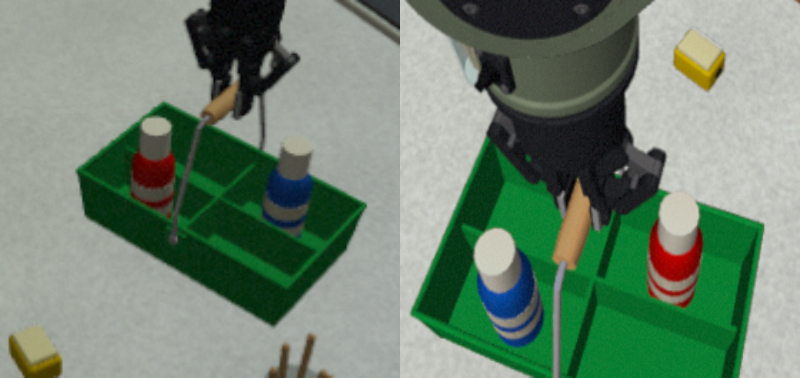

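Clear of the top, level, and the weight reads 7.1 N (0.72 kg). Raise it and turn it to the tray's heading.

```bash
python3 -m jog '[[[0,0,-2],0.2],[[0,0,-7],1],[[0,0,-16],2.5],[[0,0,-28],4.5],[[0,0,-41],7],[[0,0,-54],9.5],[[0,0,-65],12],[[0,0,-72],14.5]]'; python3 -m jog '[[[0,0,-4],2.2],[[0,0,-6],4],[[0,0,-6],5.3],[[0,0,-6],6],[[0,0,-6],6.2]]'
python3 - <<'E'
from h import *
s=get_state();print(s["qpos"],s["contact_force"],tool((.466,-.312,.2)),R.from_quat(s["orientation"]).as_matrix().round(3))
E
```

```text
time: 23.25
tool_pos: [0.4902, 0.2737, 0.2984]
orientation: [0.701, 0.713, 0.0, 0.0]
contact_force: [-0.1, -0.4, -7.4]
opening: 0.228
time: 23.88
tool_pos: [0.4902, 0.2736, 0.3035]
orientation: [0.738, 0.675, -0.0, -0.0]
contact_force: [1.1, -1.5, -6.9]
opening: 0.237
[-0.58137662  0.62573799  0.02992517  1.43738155 -0.01993429  1.07913492
 -0.63689156] [ 1.12172519 -1.48169031 -6.94678243] [-585.41935063   28.13064486  103.61933208] [[ 0.089  0.996 -0.   ]
 [ 0.996 -0.089 -0.   ]
 [-0.    -0.    -1.   ]]
```

```bash
python3 -m jog '[[[-2,0,0],0],[[-7,0,0],0],[[-16,1,0],0],[[-29,1,0],0],[[-46,2,0],0],[[-66,3,0],0],[[-89,4,0],0],[[-114,5,0],0]]'; python3 -m jog '[[[-26,1,0],0],[[-52,3,0],0],[[-78,4,0],0],[[-104,5,0],0],[[-130,6,0],0],[[-156,8,0],0],[[-182,9,0],0],[[-208,10,0],0]]';  python3 -m jog '[[[-26,1,0],0],[[-52,3,0],0],[[-78,4,0],0],[[-104,5,0],0],[[-129,6,0],0],[[-152,7,0],0],[[-172,8,0],0],[[-189,9,0],0]]'; python3 -m jog '[[[-14,1,0],0],[[-26,2,0],0],[[-37,2,0],0],[[-46,3,0],0],[[-54,3,0],0],[[-61,4,0],0],[[-67,4,0],0],[[-71,4,0],0]]'; python3 -m jog '[[[-2,0,0],0],[[-3,0,0],0],[[-3,0,0],0],[[-3,0,0],0],[[-3,0,0],0]]';python3 - <<'E'
from h import *
a=snap("scene","s7");b=snap("side","d7")
cv2.imwrite("pics/v7.png",np.hstack([cv2.resize(a[130:390,80:340,::-1],(400,400)),cv2.resize(b[60:360,300:600,::-1],(400,400))]))
s=get_state();print(s["qpos"],tool((.466,-.312,.2155)))
E
```

```text
time: 24.88
tool_pos: [0.4849, 0.1578, 0.3038]
orientation: [0.738, 0.675, -0.0, 0.0]
contact_force: [-0.3, -1.0, -7.7]
opening: 0.236
time: 25.88
tool_pos: [0.4759, -0.0503, 0.3038]
orientation: [0.738, 0.675, -0.0, 0.0]
contact_force: [0.6, -0.3, -7.2]
opening: 0.229
time: 26.88
tool_pos: [0.4683, -0.2388, 0.3037]
orientation: [0.738, 0.675, -0.0, 0.0]
contact_force: [0.5, 0.3, -7.2]
opening: 0.233
time: 27.88
tool_pos: [0.4663, -0.3089, 0.3037]
orientation: [0.738, 0.675, -0.0, -0.0]
contact_force: [-0.9, 0.0, -7.9]
opening: 0.227
time: 28.5
tool_pos: [0.4661, -0.3115, 0.3037]
orientation: [0.738, 0.675, -0.0, -0.0]
contact_force: [0.4, 0.0, -7.2]
opening: 0.232
[ 5.31948891e-01  6.23563473e-01  3.38650326e-04  1.43967686e+00
 -1.83290223e-04  1.07845809e+00  4.43302559e-01] [-5.05872363e-01 -1.82985911e-02  8.82033208e+01]
```

View pics/v7.png

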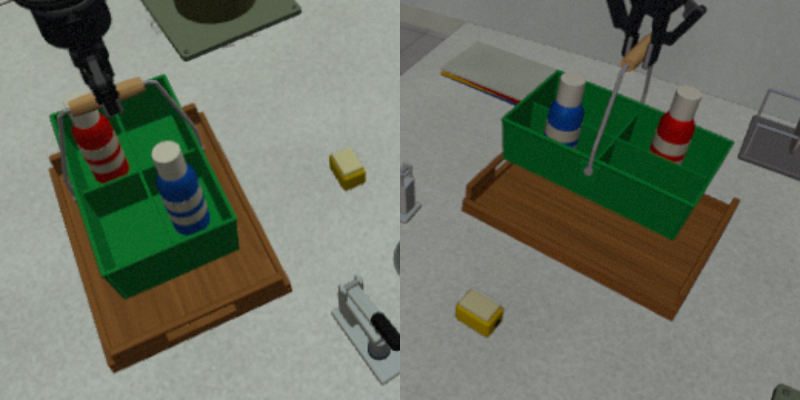

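The tote hangs level over the tray and lines up with it. Lowering.

```bash
python3 -m jog '[[[0,0,2],0],[[0,0,8],0],[[0,0,18],0],[[0,0,31],0],[[0,0,45],0],[[0,0,58],0],[[0,0,69],0],[[0,0,76],0]]'; python3 -m jog '[[[0,0,3],0],[[0,0,5],0],[[0,0,7],0],[[0,0,8],0],[[0,0,9],0],[[0,0,10],0],[[0,0,10.5],0],[[0,0,10.5],0]]'
```

```text
time: 29.6
tool_pos: [0.466, -0.3115, 0.227]
orientation: [0.738, 0.675, -0.0, -0.0]
contact_force: [-0.3, -0.1, -7.9]
opening: 0.232
time: 30.6
tool_pos: [0.466, -0.3116, 0.2172]
orientation: [0.738, 0.675, -0.0, -0.0]
contact_force: [1.3, -0.6, -5.9]
opening: 0.235
```

```bash
python3 -m jog '[[[0,0,0.4],0],[[0,0,0.8],0],[[0,0,0.8],0]]'
```

```text
time: 30.98
tool_pos: [0.4666, -0.3116, 0.2167]
orientation: [0.738, 0.675, 0.0, 0.001]
contact_force: [4.1, 0.2, 0.8]
opening: 0.235
```

```bash
python3 -m jog '[[[0,0,0.2],0],[[0,0,0.4],0],[[0,0,0.4],0]]'
```

```text
time: 31.35
tool_pos: [0.4668, -0.3117, 0.2165]
orientation: [0.738, 0.675, 0.0, 0.001]
contact_force: [6.2, 0.4, 3.1]
opening: 0.236
```

```bash
python3 -m jog '[[[0,0,0],0],[[0,0,0],0],[[0,0,0],0],[[0,0,0],0],[[0,0,0],0]]' 60; python3 -m jog '[[[0,0,-10],0],[[0,0,-35],0],[[0,0,-70],0],[[0,0,-110],0],[[0,0,-140],0],[[0,0,-150],0],[[0,0,-150],0]]'
python3 - <<'E'
from m import *
a=snap("scene","s8");b=snap("side","d8")
cv2.imwrite("pics/v8.png",np.hstack([cv2.resize(a[130:390,80:340,::-1],(400,400)),cv2.resize(b[60:360,300:600,::-1],(400,400))]))
S,D=map(calibration,("scene","side"))
for n,im,cal,bx in(("S",a,S,(90,130,280,380)),("D",b,D,(340,90,580,310))):
    for v in quad(blob(im,"green",bx),6): print(n,v,onz(cal,v,.091)[:2].round(4))
for c in("red","blue"):
    q=[]
    for im,bx,cal in((a,(90,130,280,380),S),(b,(340,90,600,310),D)):
        M=cv2.moments(blob(im,c,bx));q.append(ray(cal,(M["m10"]/M["m00"],M["m01"]/M["m00"])))
    print(c,tri(*q))
E
```

```text
time: 31.98
tool_pos: [0.466, -0.3115, 0.216]
orientation: [0.738, 0.675, -0.0, -0.0]
contact_force: [-0.7, 0.9, -0.7]
opening: 0.702
time: 32.85
tool_pos: [0.4661, -0.3115, 0.3661]
orientation: [0.738, 0.675, 0.0, 0.0]
contact_force: [0.0, 0.1, -0.2]
opening: 0.702
S [240 309] [ 0.6582 -0.254 ]
S [172 341] [ 0.6474 -0.4005]
S [159 329] [ 0.6084 -0.4126]
S [125 228] [ 0.313  -0.3845]
S [194 202] [ 0.3279 -0.212 ]
S [239 293] [ 0.623  -0.2381]
D [536 199] [ 0.3102 -0.3771]
D [494 268] [ 0.3309 -0.1451]
D [377 210] [ 0.5806 -0.1679]
D [374 183] [ 0.6249 -0.2397]
D [415 147] [ 0.6039 -0.4085]
red (array([ 0.46522111, -0.33474691,  0.12693831]), np.float64(0.03533352789159317))
blue (array([ 0.55047185, -0.2859192 ,  0.08955371]), np.float64(0.015305165557144153))
```

View pics/v8.png

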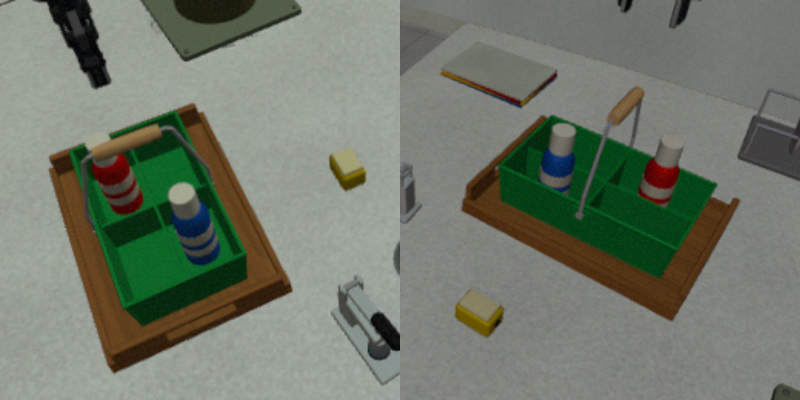

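```bash
python3 -c "
from rig import *
print(sign_off(), get_state()['time'])"
```

```text
the job is handed in; nothing more can be done
the job is handed in; nothing more can be done
```

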